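# Pin the jar clamp of a one-handed preparation board

### The job

A jar stands in the mouth of the one-handed preparation board and must be clamped so that its lid can be opened. Put the long pin from the pin block into the eye at the end of the clamp arm and, with the pin, push the sprung arm round until its pad presses the jar against the fence; then push the pin fully home, through the eye, into the hole of the index bar at which the pad's pointer stands between the two long strokes of its scale (3 to 9 mm of give), never squeezing the pad to the end of its travel. Let go and leave both jars upright, and the short pin, the jar that is not being clamped, the pepper mill, the masala jar and the onion where they stand.

Things in the scene. Friction and masses are not known exactly. Their poses are not given: they have to be found in the camera images.
- prep_board: U-shaped beech board 255 x 350 x 18 mm, fixed, mouth towards the robot. Origin on the worktop; own x from mouth to fence, own y to the arm's pivot. The jar stands on the worktop in the mouth, about own (10 to 35, -10 to 10) mm. At own y -127 to -177, x -131 to 43 lies the index bar: aluminium, top 40 mm above the worktop, four holes. At the back a fence, 75 mm high.
- fence_face (a point): middle of the fence's rubber face, 50 mm above the worktop, at own x +82 mm of the board; the face is square to the board's x axis, 140 mm wide.
- clamp_pivot (a point): top of the fixed pivot of the clamp arm, on its axis (vertical), 77 mm above the worktop, at own (0, 115) mm of the board.
- clamp_eye (a point): centre of the top rim of the eye at the arm's free end: steel barrel 35 mm outside, 34 mm high (43 to 77 mm above the worktop), vertical through hole 14.4 mm. 270 mm from the pivot axis; it swings in a level arc 3 mm above the index bar. The arm is a bar 24 mm high, its middle 60 mm above the worktop.
- clamp_arm (a joint): angle of the clamp arm, rad: 0 = open (eye nearest the robot), grows anticlockwise from above as the eye is pushed towards the fence, end stop 0.58. A spring opens it as soon as it is let go (0.16 N m at 0, 0.35 N m/rad more: 1 N at the eye, about 3 N more while the pad is pressed). The eye is over hole 1, 2, 3, 4 at 0.226, 0.313, 0.400, 0.487.
- clamp_pad (a joint): give of the sprung rubber pad on the arm, m: 0 = fully out, end of travel 0.012; 700 N/m, 1.4 N at the start. A pointer on its rod shows it against a white scale on top of the arm, strokes every 3 mm from 0 to 12; the strokes at 3 and 9 mm are long and bound the wanted band.
- pad_face (a point): middle of the pad's rubber face (52 mm wide, 56 mm high, 14 to 70 mm above the worktop), 115 mm along the arm from the pivot. With the pad fully out, the space between pad and fence at the middle of the mouth is 72, 62, 52, 42 mm with the arm at hole 1, 2, 3, 4.
- hole1 (a point): centre of the top of the first hole in the index bar, nearest the robot; 14.4 mm wide, 22 mm deep, straight through the bar to the board. Top 40 mm above the worktop.
- hole2 (a point): second hole of the index bar, as hole 1, 23.5 mm further along; this one suits a jar about 68 mm wide.
- hole3 (a point): third hole, 23.5 mm further; suits a jar about 58 mm wide.
- hole4 (a point): fourth hole, nearest the fence, 23.5 mm further; suits a jar about 48 mm wide.
- pin_block: brown wooden block 130 x 60 x 37 mm with two upright sockets 13.8 mm wide and 32 mm deep at own x -30 and +30 mm, in which the two pins stand (which in which varies). Origin: centre of its underside. Fixed.
- long_pin_knob (a point): middle of the long pin's knob: steel pin 97 mm long, knob 24 mm across and 40 mm high on a shaft 12 mm thick, 57 mm long, its last 9 mm tapering to 7 mm. z points up from tip to knob. 77 mm above the tip. At first it stands upright in its socket, this point 82 mm above the worktop. About 90 g.
- long_pin_tip (a point): tip of the long pin, 77 mm below the middle of its knob. With the pin fully home the knob's underside rests on the eye's top rim and the tip is 20 mm above the worktop (20 mm down in the bar).
- short_pin_knob (a point): middle of the knob of the short pin, alike but with a shaft of only 37 mm (just as deep as the eye and the gap below it, so that it cannot lock the arm): leave it in its socket.
- honey_jar_mid (a point): centre, half-way up, of the round honey jar, 68 mm wide, 92 mm high, glass with a gilt lid, 0.33 kg. Either it or the curry jar stands in the board's mouth, the other stands close to the right of the board. (A like jar at the far right edge of the worktop belongs to the room.)
- curry_jar_mid (a point): centre, half-way up, of the slim round curry jar, body 48 to 50 mm wide, 110 mm high, purple cap, 0.09 kg.
- pepper_mill_mid (a point): centre of the upright pepper mill, 58 mm wide, 170 mm high (bystander).
- masala_jar_mid (a point): centre of the upright masala jar, 60 mm wide, 104 mm high, black cap (bystander; stands between the pin block and the board).
- onion_mid (a point): centre of the onion, 68 mm wide, 64 mm high (bystander).
There are look-alikes about, which are no part of the job. What is shaped like the part that bears honey_jar_mid but green is not meant.

How it is judged:
By the outcome, as a careful person would: the job done as asked, in the order asked, and still so for the second after the job is handed in, with the robot touching nothing.
It also fails if it takes over 45 s, if anything falls off the work surface, if the arm or the gripper's body presses on something with over 40 N, if the wrist force passes 120 N, or if a joint passes its speed limit or range.

### The arm

A 6-joint arm with a two-finger parallel gripper is mounted at the origin on a cart in front of the work surface, level with it; the furniture and walls round the work are solid. World frame = base frame: x ahead of the robot, y to its left, z up, the work surface at z = 0. Lengths are in m, angles in rad, forces in N, time in s.
With the tool pointing down it reaches from about 0.3 to 0.875 m from the base axis. Payload 6.4 kg.
Tool frame: the origin (TCP) lies at the very end of the fingers, on their centre line; the grasp point (between the pads) lies 19 mm behind it; z points along the fingers, y is the line along which they close (so a half turn about z gives the same grasp; the last joint's range is limited). The gripper opens to 85 mm and grips with 20 to 120 N. Pads are 22 mm wide; open, the fingers measure 114 mm over their backs; the gripper's body (76 mm by 85 mm) begins 54 mm behind the grasp point. The pads swing forward as they close: fully open they stand 13 mm farther back than shut.
Start: joints at [-1.358, 0.181, 1.607, -0, 1.354, -0.206], TCP at [0.234, -0.525, 0.231] pointing down, gripper open.
Joint ranges: [-2.99, 2.99], [-0.89, 2.07], [0.3, 2.58], [-1.14, 4.28], [0, 2.63], [-3.12, 3.12]. Speed limits (rad/s): [2.57, 2.57, 3.01, 3.14, 3.14, 3.14].

### API

Orientations are given as a unit quaternion [w, x, y, z].
In Python, from bench import telemetry, camera, ctrl, spotter gives the robot as it stands.
- The arm moves only by the tool send_rows, never from a script. Its argument "series" is a list of rows, each a list of 3 entries, a list of its own where there are three numbers: the turn, a rotation vector about the world's x, y, z in degrees, then the shift along the world's x, y, z in mm, then the closure, from -1 (fully open) to 1 (shut), so that 0 is half open. In form: [[[rx, ry, rz], [dx, dy, dz], gripper], ...]. A call has 1 to 10 rows; each row is the pose to reach, as a shift and turn from the pose commanded when the call began; what a row does not reach only later rows make up. A row lasts 1/8 s, in which the tool goes at most 62.5 mm and 10.7 degrees, less where a joint would pass 70% of its speed; a pose out of reach is approached as far as the arm can. A call with a gripper value outside its range is refused whole. The fingers move at their own pace and stop on an object; the grip force is fixed at half the most. Time passes only in rows, so rows that repeat a pose let the fingers close. It gives the time, the measured TCP pose, the force, the opening and the grip force at its end, in the units of the state.
- telemetry.get_obs(): the state, without advancing time (a new reading comes with each control period).
- camera(name): name is "scene" or "top"; returns a dict with "pixels" (480x640x3 uint8, red, green, blue), "camera_matrix" (3x3 intrinsics, pixels), "xyz" and "orientation" of the camera in the world. Camera axes: x right, y up, looking along -z (the intrinsics and any distortion apply to the point x, -y, -z); pixel columns grow to the right and rows downward; lengths in m; the calibration is good to about 2 mm. A picture is of the moment at which its call begins. There is no depth.
- ctrl.hand_in(): hands the job in; it is judged then, once.
Trained networks look in the newest picture that a camera, given by its name, has taken for a name from the list of things; names that differ only in an ending like _2 or _b are one class to them, and where a whole thing is asked for, a point or a joint stands for the part that bears it (a point fixed in the world has none). Each returns a list of dicts, best first, with "conf" (0 to 1); they miss things now and then, are a little off and sometimes report something else, mostly with a low value. They report only what shows in the picture. A call takes as long as a camera call. They do not tell look-alikes from the thing itself.
- spotter.boxes_of(thing, camera): "xyz" ([x, y, z] in m, in world coordinates, good to about 4 mm: the middle of the surface that is visible of it).
- spotter.landmark_of(thing, camera): "xyz" ([x, y, z] in m, in world coordinates, good to about 4 mm: a listed point, or the origin of a listed thing).
The state is a dict: "time_s": time; "q": joint angles; "dq": joint speeds; "joint_efforts": joint torques, N m; "eef_pos": TCP position; "eef_rot": TCP orientation; "wrist_force": force on the tool from outside, world axes, zero at the start; "torque": the same for the moment, N m; "opening": opening from 0.0 (shut) to 1.0 (fully open); "grasp_force": force on a finger pad.
Only numpy, scipy, OpenCV 4.12 (cv2) and the standard library are available. Lean on these libraries where they do the work, as an engineer would, in place of code of your own. Each camera call takes 0.05 s, during which the arm holds its last target. There are 200 camera calls.

## Working session

There is one attempt and no reset: what is moved stays moved. The work goes in short steps, Python scripts to look and compute and a tool call to move; the robot and the scene stay as the last step left them, time stands still between calls to the robot, and variables do not carry over. Pictures are saved under pics/ and viewed, at most 10 in all, crops included, and the job is handed in when it is done.

Besides the shell and the picture viewer there is one more tool, called after "Emit:" by a JSON object that holds its "fn" and its "kwargs", one argument or row to a line. send_rows: Moves the arm, as the interface text tells. Its arguments: {"type":"object","properties":{"series":{"type":"array","items":{"type":"array"}}},"required":["series"]}

```bash
mkdir -p pics
cat > h.py <<'E'
from bench import telemetry, camera, ctrl, spotter
import numpy as np, cv2
from scipy.spatial.transform import Rotation as R
def shot(n,f=None):
    c=camera(n)
    if f: cv2.imwrite('pics/'+f,cv2.cvtColor(c['pixels'],cv2.COLOR_RGB2BGR))
    return c
def rot(c):
    o=np.array(c['orientation'])
    return o if o.shape==(3,3) else R.from_quat(o[[1,2,3,0]]).as_matrix()
def proj(c,p):
    q=rot(c).T@(np.array(p)-c['xyz']); q=np.array([q[0],-q[1],-q[2]]); u=np.array(c['camera_matrix'])@q; return u[:2]/u[2]
def ray(c,uv,z):
    d=np.linalg.inv(c['camera_matrix'])@[uv[0],uv[1],1]; d=rot(c)@[d[0],-d[1],-d[2]]
    o=np.array(c['xyz']); return o+d*(z-o[2])/d[2]
E
python3 - <<'E'
from h import *
C={n:shot(n,n+'0.png') for n in('scene','top')}
for n in C: print(n,C[n].keys(),C[n]['xyz'],C[n]['orientation'])
for t in 'prep_board fence_face clamp_pivot clamp_eye pad_face hole1 hole2 hole3 hole4 pin_block long_pin_knob long_pin_tip short_pin_knob honey_jar_mid curry_jar_mid pepper_mill_mid masala_jar_mid onion_mid'.split():
  for n in C:
    print(t,n,[(np.round(d['xyz'],3).tolist(),round(d['conf'],2),proj(C[n],d['xyz']).round().astype(int).tolist()) for d in spotter.landmark_of(t,n)[:3]])
o=telemetry.get_obs();print(o['eef_pos'],o['eef_rot'],o['opening'])
E
```

```text
scene dict_keys(['pixels', 'camera_matrix', 'xyz', 'orientation']) [-0.14969429  0.73121026  0.684397  ] [-0.32045071 -0.18217389  0.46795322  0.80320844]
top dict_keys(['pixels', 'camera_matrix', 'xyz', 'orientation']) [ 0.36016376 -0.02002119  1.31257395] [-0.70250209 -0.05150004  0.052516    0.70787049]
prep_board scene [([0.559, -0.03, -0.002], 0.82, [315, 271])]
prep_board top [([0.559, -0.027, -0.003], 0.69, [322, 244])]
fence_face scene [([0.644, -0.024, 0.049], 0.8, [289, 243]), ([0.541, -0.031, 0.044], 0.59, [321, 258])]
fence_face top [([0.638, -0.022, 0.05], 0.74, [320, 212])]
clamp_pivot scene [([0.552, 0.085, 0.077], 0.62, [282, 264])]
clamp_pivot top [([0.547, 0.088, 0.078], 0.92, [278, 244]), ([0.471, -0.17, 0.076], 0.18, [378, 273])]
clamp_eye scene [([0.467, -0.172, 0.078], 0.92, [381, 236])]
clamp_eye top [([0.467, -0.171, 0.077], 0.56, [378, 274])]
pad_face scene [([0.544, -0.035, 0.043], 0.81, [321, 257])]
pad_face top [([0.538, -0.026, 0.047], 0.57, [321, 249]), ([0.489, 0.346, 0.064], 0.44, [180, 268])]
hole1 scene [([0.601, -0.178, 0.038], 0.98, [341, 231]), ([
[... 2118 characters left out ...]
.056], 0.67, [464, 220]), ([0.465, -0.169, 0.074], 0.64, [377, 275]), ([0.428, -0.421, 0.029], 0.16, [469, 290])]
pepper_mill_mid scene [([0.718, 0.232, 0.084], 0.65, [184, 259]), ([0.551, 0.086, 0.076], 0.28, [282, 264]), ([0.543, 0.366, 0.001], 0.21, [181, 354])]
pepper_mill_mid top [([0.553, -0.184, 0.038], 0.55, [380, 244])]
masala_jar_mid scene [([0.532, 0.223, 0.052], 0.84, [241, 303])]
masala_jar_mid top [([0.535, 0.225, 0.05], 0.6, [227, 251])]
onion_mid scene []
onion_mid top [([0.427, -0.418, 0.028], 0.69, [468, 290]), ([0.599, -0.184, 0.04], 0.45, [380, 227])]
[ 0.23386286 -0.52530818  0.23127248] [-1.33756294e-05  9.78153926e-01  2.07881932e-01  1.33480671e-05] 1.0013166149145631
```

Run:
```python
import cv2
s=cv2.imread('pics/scene0.png');t=cv2.imread('pics/top0.png')
cv2.imwrite('pics/a.png',cv2.resize(t[180:340,140:500],None,fx=2.2,fy=2.2,interpolation=cv2.INTER_CUBIC))
cv2.imwrite('pics/b.png',cv2.resize(s[170:400,140:460],None,fx=2.5,fy=2.5,interpolation=cv2.INTER_CUBIC))
```

```text
(no output)
```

View pics/a.png

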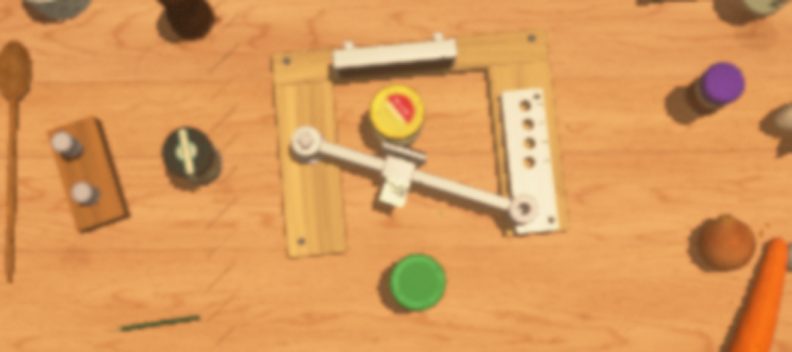

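View pics/b.png

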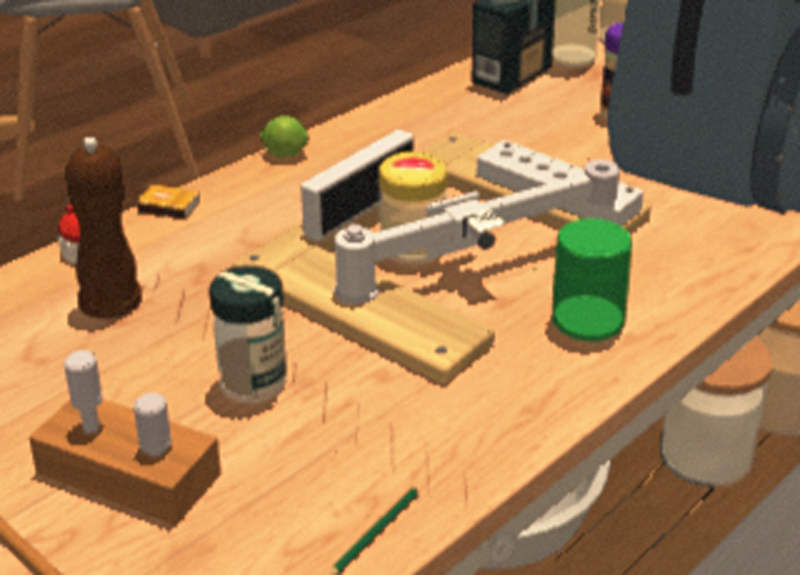

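The honey jar (yellow lid, top px 320,232) stands in the mouth, so hole 2 is the one to use. The green jar (top px 328,307) is the look-alike. There are two pins. The taller one, at scene px (173,323) and top px (169,244), is the long pin. The shorter one, at scene px (199,338), is the short pin. The enlarged crop confirms this, because only the taller one shows bare shaft under its knob.

Emit:
{"fn": "send_rows", "kwargs": {
  "series": [
    [[0, 0, 0], [188, 538, -20], -0.3],
    [[0, 0, 0], [188, 538, -20], -0.3],
    [[0, 0, 0], [188, 538, -20], -0.3],
    [[0, 0, 0], [188, 538, -20], -0.3],
    [[0, 0, 0], [188, 538, -20], -0.3],
    [[0, 0, 0], [188, 538, -20], -0.3],
    [[0, 0, 0], [188, 538, -20], -0.3],
    [[0, 0, 0], [188, 538, -20], -0.3],
    [[0, 0, 0], [188, 538, -20], -0.3],
    [[0, 0, 0], [188, 538, -20], -0.3]
  ]
}}

```text
time_s: 3.15
eef_pos: [0.4221, 0.0164, 0.2113]
eef_rot: [-0.0, 0.977, 0.211, 0.0]
wrist_force: [-0.0, -0.9, -0.2]
opening: 0.648
grasp_force: 0.0
```

Emit:
{"fn": "send_rows", "kwargs": {
  "series": [
    [[0, 0, 0], [125, 359, -60], -0.3],
    [[0, 0, 0], [125, 359, -60], -0.3],
    [[0, 0, 0], [125, 359, -60], -0.3],
    [[0, 0, 0], [125, 359, -60], -0.3],
    [[0, 0, 0], [125, 359, -60], -0.3],
    [[0, 0, 0], [125, 359, -60], -0.3],
    [[0, 0, 0], [125, 359, -60], -0.3],
    [[0, 0, 0], [125, 359, -60], -0.3]
  ]
}}

```text
time_s: 4.15
eef_pos: [0.547, 0.371, 0.1506]
eef_rot: [0.0, 0.978, 0.208, -0.001]
wrist_force: [0.7, -0.7, -0.1]
opening: 0.653
grasp_force: 0.0
```

Run:
```python
from h import *
o=telemetry.get_obs();print(o['time_s'],o['eef_pos'],o['eef_rot'],o['opening'],o['wrist_force'])
c=shot('scene','s1.png'); p=o['eef_pos']; print(proj(c,p),proj(c,[.547,.372,.102]))
print([(d['xyz'],d['conf']) for d in spotter.landmark_of('long_pin_knob','scene')[:2]])
t=shot('top')
print([(d['xyz'],d['conf']) for k in ('honey_jar_mid','clamp_eye','clamp_pivot','prep_board','hole1','fence_face') for d in spotter.landmark_of(k,'top')[:4]])
u,v=map(int,proj(c,p)); im=cv2.imread('pics/s1.png')[max(0,v-90):v+90,max(0,u-110):u+110]
cv2.imwrite('pics/s1c.png',cv2.resize(im,None,fx=3,fy=3))
```

```text
4.15 [0.54696632 0.37101803 0.15059926] [ 3.98243855e-04  9.78137571e-01  2.07957667e-01 -5.85141352e-04] 0.6526936503065471 [ 0.72894587 -0.74541172 -0.13839052]
[167.85402396 291.62945385] [170.9895844  313.28738562]
[([0.5454, 0.3713, 0.0784], 0.69), ([0.5572, -0.0286, -0.0042], 0.39)]
[([0.5813, -0.022, 0.0454], 0.62), ([0.382, -0.0447, 0.0519], 0.62), ([0.4663, -0.1696, 0.0751], 0.78), ([0.5621, -0.0268, -0.0012], 0.65), ([0.551, 0.0877, 0.0803], 0.75), ([0.5273, -0.1813, 0.0401], 0.5), ([0.5591, -0.0257, 0.0014], 0.7), ([0.5518, -0.1838, 0.0391], 0.75), ([0.5958, -0.1833, 0.0396], 0.61), ([0.5274, -0.1828, 0.0419], 0.57), ([0.5735, -0.1818, 0.0437], 0.55), ([0.6427, -0.0223, 0.0489], 0.7)]
```

View pics/s1c.png

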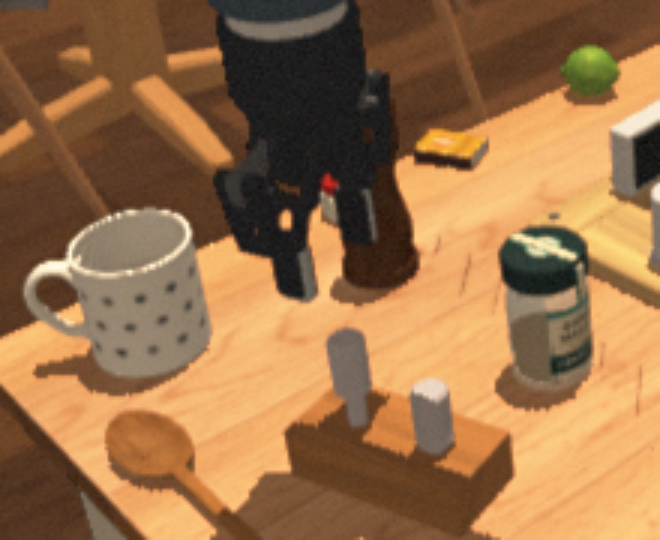

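The open fingers straddle the long pin, whose knob top is at crop (348,333). The short pin, masala jar and mug are all clear. I'll descend and grip.

Emit:
{"fn": "send_rows", "kwargs": {
  "series": [
    [[0, 0, 0], [0, 0, -30], -0.3],
    [[0, 0, 0], [-1, 0, -60], -0.3],
    [[0, 0, 0], [-1, 0, -83], -0.3],
    [[0, 0, 0], [-1, 0, -83], -0.3],
    [[0, 0, 0], [-1, 0, -83], 1],
    [[0, 0, 0], [-1, 0, -83], 1],
    [[0, 0, 0], [-1, 0, -83], 1],
    [[0, 0, 0], [-1, 0, -83], 1],
    [[0, 0, 0], [-1, 0, -83], 1],
    [[0, 0, 0], [-1, 0, -83], 1]
  ]
}}

```text
time_s: 5.85
eef_pos: [0.5472, 0.3717, 0.0701]
eef_rot: [0.0, 0.978, 0.208, 0.002]
wrist_force: [-0.0, -2.8, 7.0]
opening: 0.267
grasp_force: 58.6
```

Emit:
{"fn": "send_rows", "kwargs": {
  "series": [
    [[0, 0, 0], [0, 0, 20], 1],
    [[0, 0, 0], [0, 0, 50], 1],
    [[0, 0, 0], [0, 0, 100], 1],
    [[0, 0, 0], [0, 0, 125], 1],
    [[0, 0, 0], [-60, -300, 125], 1],
    [[0, 0, 0], [-60, -300, 125], 1],
    [[0, 0, 0], [-60, -300, 125], 1],
    [[0, 0, 0], [-60, -300, 125], 1],
    [[0, 0, 0], [-60, -300, 125], 1],
    [[0, 0, 0], [-60, -300, 125], 1]
  ]
}}

```text
time_s: 7.1
eef_pos: [0.4853, 0.0689, 0.1941]
eef_rot: [0.0, 0.979, 0.205, 0.0]
wrist_force: [0.5, 0.9, -0.7]
opening: 0.261
grasp_force: 59.2
```

Emit:
{"fn": "send_rows", "kwargs": {
  "series": [
    [[0, 0, 0], [-19, -242, 0], 1],
    [[0, 0, 0], [-19, -242, 0], 1],
    [[0, 0, 0], [-19, -242, 0], 1],
    [[0, 0, 0], [-19, -242, 0], 1],
    [[0, 0, 0], [-19, -242, 0], 1],
    [[0, 0, 0], [-19, -242, 0], 1]
  ]
}}

```text
time_s: 7.85
eef_pos: [0.4671, -0.1692, 0.1934]
eef_rot: [-0.001, 0.978, 0.208, 0.0]
wrist_force: [0.7, 0.2, -0.2]
opening: 0.266
grasp_force: 59.3
```

Run:
```python
from h import *
o=telemetry.get_obs();print(o['time_s'],o['eef_pos'],o['eef_rot'],o['opening'],o['wrist_force'])
c=shot('scene','s2.png'); p=o['eef_pos']; print(proj(c,p))
for k in('long_pin_knob','long_pin_tip','clamp_eye'):print(k,[(d['xyz'],d['conf']) for d in spotter.landmark_of(k,'scene')[:2]])
t=shot('top')
for k in('long_pin_knob','long_pin_tip','clamp_eye'):print(k,[(d['xyz'],d['conf']) for d in spotter.landmark_of(k,'top')[:2]])
u,v=map(int,proj(c,[.467,-.171,.1])); im=cv2.imread('pics/s2.png')[v-75:v+45,u-80:u+80]
print(u-80,v-75)
cv2.imwrite('pics/s2c.png',cv2.resize(im,None,fx=5,fy=5,interpolation=cv2.INTER_CUBIC))
```

```text
7.85 [ 0.467061   -0.16919906  0.19342813] [-5.82693537e-04  9.78154989e-01  2.07876054e-01  1.58702639e-04] 0.2661450330660977 [ 0.67391067  0.23946617 -0.17406368]
[384.3556339 193.237633 ]
long_pin_knob [([0.4669, -0.1681, 0.2031], 0.63)]
long_pin_tip [([0.465, -0.1745, 0.1254], 0.48)]
clamp_eye [([0.4683, -0.1731, 0.079], 0.8)]
long_pin_knob []
long_pin_tip []
clamp_eye [([0.4666, -0.1683, 0.0778], 0.61), ([0.4218, -0.4188, 0.0306], 0.48)]
301 152
```

View pics/s2c.png

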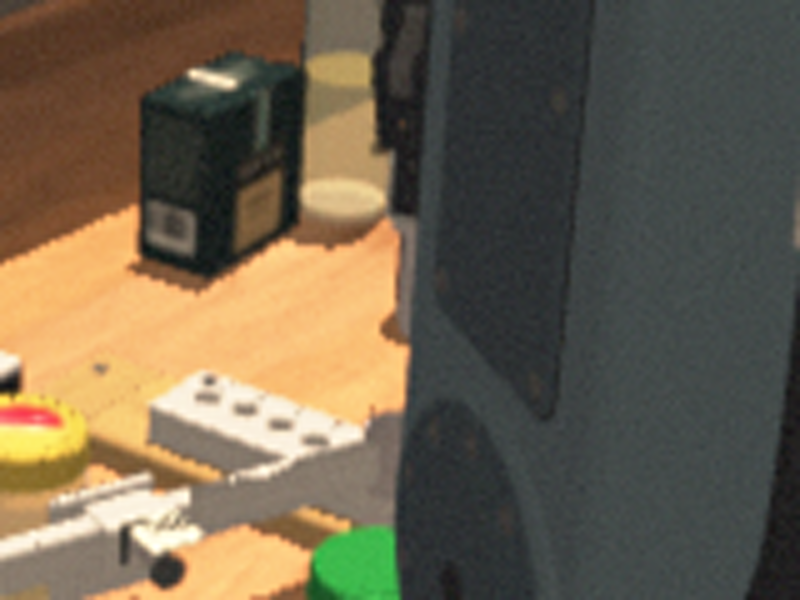

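The upper arm hides most of this view. Only the left edges of the pin shaft (px ~381,208) and the eye (px ~373,240) show. I'll check those against the model and fit the board pose.

Run:
```python
from h import *
from scipy.optimize import least_squares
a=0.395
own={'b':(0,0),'f':(.082,0),'p':(0,.115)}
E=lambda th:np.array([0,.115])+.27*np.array([np.sin(th-a),-np.cos(th-a)])
M=[('b',.559,-.03),('b',.559,-.027),('b',.559,-.0257),('f',.644,-.024),('f',.638,-.022),('f',.6427,-.0223),('p',.552,.085),('p',.547,.088),('p',.551,.0877),
('e',.467,-.172),('e',.467,-.171),('e',.4663,-.1696),('e',.4683,-.1731),('e',.4666,-.1683),
('h1',.526,-.183),('h1',.5274,-.1828),('h2',.549,-.184),('h2',.5518,-.1838),('h2',.546,-.187),('h3',.572,-.182),('h3',.5735,-.1818),('h3',.576,-.18),('h4',.599,-.184),('h4',.5958,-.1833),('h4',.601,-.178)]
TH={'e':0,'h1':.226,'h2':.313,'h3':.400,'h4':.487}
def pos(x,k):
    global a
    a=x[3]
    q=np.array(own[k]) if k in own else E(TH[k]); c,s=np.cos(x[2]),np.sin(x[2]); return x[:2]+np.array([[c,-s],[s,c]])@q
f=lambda x:np.concatenate([pos(x,k)-[u,v] for k,u,v in M])
r=least_squares(f,[.559,-.028,.087,.395]);x=r.x;print(x,np.abs(r.fun).max())
for k in list(own)+list(TH):print(k,pos(x,k).round(4))
t=shot('top','t3.png');s=shot('scene')
for k in TH:
  z=.077 if k=='e' else .04
  print(k,'top',proj(t,[*pos(x,k),z]).round(1),'scene',proj(s,[*pos(x,k),z]).round(1))
e=pos(x,'e');d=np.array([-.77,-.64,0])
# image-left edges in scene
v=np.array([e[0]+.15,e[1]-.731]);v/=np.linalg.norm(v);l=np.array([-v[1],v[0]])
print('eye left',proj(s,[*(e+.0175*l),.07]),'pin left',proj(s,[*(np.array([.467,-.169])+.006*l),.14]))
u,w=map(int,proj(t,[*pos(x,'h2'),.04]));im=cv2.imread('pics/t3.png')[w-45:w+60,u-80:u+60];print(u-80,w-45)
cv2.imwrite('pics/t3c.png',cv2.resize(im,None,fx=5.5,fy=5.5,interpolation=cv2.INTER_CUBIC))
```

```text
[ 0.55925039 -0.02858122  0.07642965  0.39021118] 0.0042585191533175415
b [ 0.5593 -0.0286]
f [ 0.641  -0.0223]
p [0.5505 0.0861]
e [ 0.4671 -0.1707]
h1 [ 0.5268 -0.1829]
h2 [ 0.5503 -0.1839]
h3 [ 0.5737 -0.1829]
h4 [ 0.597  -0.1799]
e top [377.8 274.2] scene [381.1 236.2]
h1 top [380.2 253.2] scene [364.3 239.1]
h2 top [380.3 244.5] scene [357.5 235.9]
h3 top [379.7 235.9] scene [350.3 233. ]
h4 top [378.4 227.4] scene [342.9 230.4]
eye left [373.79986199 238.03563813] pin left [380.12080875 213.39432642]
300 199
```

View pics/t3c.png

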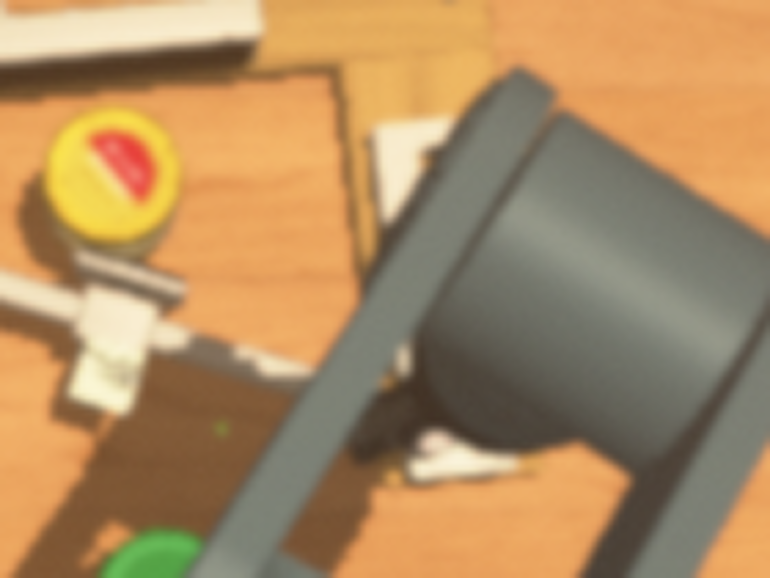

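Emit:
{"fn": "send_rows", "kwargs": {
  "series": [
    [[0, 0, 0], [0, 0, -30], 1],
    [[0, 0, 0], [0, 0, -46], 1],
    [[0, 0, 0], [0, 0, -52], 1],
    [[0, 0, 0], [0, 0, -56], 1],
    [[0, 0, 0], [0, 0, -59], 1],
    [[0, 0, 0], [0, 0, -59], 1]
  ]
}}

```text
time_s: 9.1
eef_pos: [0.467, -0.1703, 0.1345]
eef_rot: [0.0, 0.978, 0.208, 0.0]
wrist_force: [-0.3, 1.0, -1.2]
opening: 0.263
grasp_force: 59.3
```

Emit:
{"fn": "send_rows", "kwargs": {
  "series": [
    [[0, 0, 0], [0, 0, -5], 1],
    [[0, 0, 0], [0, 0, -10], 1],
    [[0, 0, 0], [0, 0, -15], 1],
    [[0, 0, 0], [0, 0, -18], 1],
    [[0, 0, 0], [0, 0, -18], 1],
    [[0, 0, 0], [0, 0, -18], 1]
  ]
}}

```text
time_s: 9.85
eef_pos: [0.4666, -0.1701, 0.1159]
eef_rot: [-0.0, 0.978, 0.208, -0.0]
wrist_force: [1.4, 2.5, -3.2]
opening: 0.263
grasp_force: 58.9
```

Run:
```python
from h import *
print(telemetry.get_obs()['wrist_force'],telemetry.get_obs()['torque'])
p=np.array([.5505,.0861]);b=.0764
for th in (0,.06,.12,.18,.24,.28,.313):
  g=th-.3902+b; print(th,((p+.27*np.array([np.sin(g),-np.cos(g)])-[.4671,-.1707])*1000).round(1))
```

```text
[ 1.37028434  2.53802075 -3.20222746] [ 0.52861856 -0.13400019  0.00591401]
0 [ 0.1 -0. ]
0.06 [15.6 -4.6]
0.12 [31.4 -8.1]
0.18 [ 47.4 -10.8]
0.24 [ 63.5 -12.5]
0.28 [ 74.3 -13. ]
0.313 [ 83.2 -13.2]
```

Emit:
{"fn": "send_rows", "kwargs": {
  "series": [
    [[0, 0, 0], [8, -2.5, 0], 1],
    [[0, 0, 0], [16, -4.5, 0], 1],
    [[0, 0, 0], [23, -6.5, 0], 1],
    [[0, 0, 0], [31, -8, 0], 1],
    [[0, 0, 0], [39, -9.5, 0], 1],
    [[0, 0, 0], [47, -11, 0], 1],
    [[0, 0, 0], [47, -11, 0], 1]
  ]
}}

```text
time_s: 10.72
eef_pos: [0.5146, -0.1811, 0.1162]
eef_rot: [-0.0, 0.978, 0.208, 0.0]
wrist_force: [-0.9, 4.7, -2.0]
opening: 0.261
grasp_force: 58.8
```

Run:
```python
from h import *
o=telemetry.get_obs();print(o['wrist_force'],o['torque'])
c=shot('scene','s4.png');t=shot('top')
for n in('scene','top'):
 for k in('clamp_eye','pad_face','long_pin_knob','honey_jar_mid'):print(n,k,[(np.round(d['xyz'],4),d['conf']) for d in spotter.landmark_of(k,n)[:2]])
im=cv2.imread('pics/s4.png')[170:300,280:440]
cv2.imwrite('pics/s4c.png',cv2.resize(im,None,fx=4.5,fy=4.5,interpolation=cv2.INTER_CUBIC))
```

```text
[-0.87064915  4.67688087 -1.98389817] [ 1.11071026  0.12666439 -0.00783367]
scene clamp_eye [(array([ 0.5155, -0.188 ,  0.0774]), 0.76), (array([ 0.521 , -0.1831,  0.0419]), 0.3)]
scene pad_face [(array([ 0.5619, -0.0312,  0.0417]), 0.63), (array([ 0.5172, -0.1837,  0.0757]), 0.45)]
scene long_pin_knob [(array([ 0.5115, -0.1806,  0.1252]), 0.45)]
scene honey_jar_mid [(array([ 0.3828, -0.0438,  0.0461]), 0.89), (array([ 0.5945, -0.0217,  0.0432]), 0.64)]
top clamp_eye [(array([ 0.5129, -0.1804,  0.0789]), 0.8), (array([ 0.6402, -0.0224,  0.0488]), 0.27)]
top pad_face [(array([ 0.5596, -0.029 ,  0.0432]), 0.62), (array([ 0.5953, -0.1834,  0.0389]), 0.59)]
top long_pin_knob []
top honey_jar_mid [(array([ 0.5987, -0.0206,  0.0496]), 0.66), (array([0.492 , 0.3482, 0.0601]), 0.55)]
```

View pics/s4c.png

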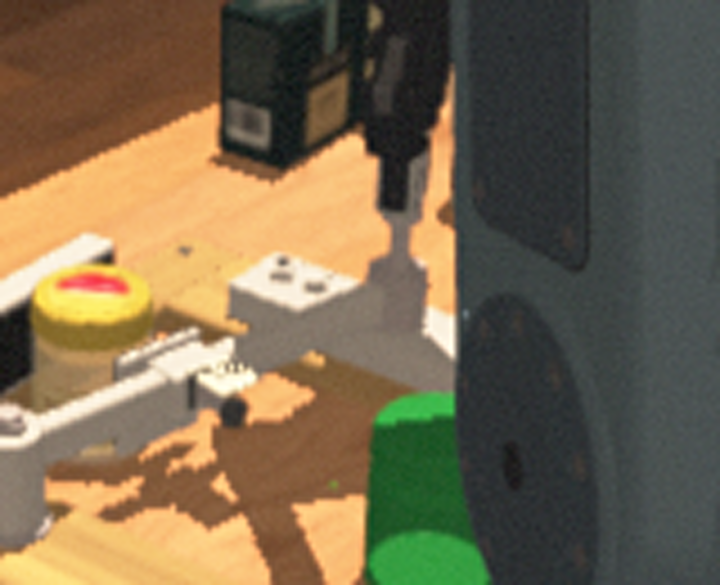

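The pin is in the eye and the arm follows. The jar has slid almost to the fence. The eye drags radially at +4.7 N, so I'll ease y by about 2 mm while continuing to hole 2.

Emit:
{"fn": "send_rows", "kwargs": {
  "series": [
    [[0, 0, 0], [5, 1, 0], 1],
    [[0, 0, 0], [11, 0.7, 0], 1],
    [[0, 0, 0], [17, 0.3, 0], 1],
    [[0, 0, 0], [23, 0, 0], 1],
    [[0, 0, 0], [28, -0.3, 0], 1],
    [[0, 0, 0], [33, -0.5, 0], 1],
    [[0, 0, 0], [36, -0.7, 0], 1],
    [[0, 0, 0], [36, -0.7, 0], 1],
    [[0, 0, 0], [36, -0.7, 0], 1]
  ]
}}

```text
time_s: 12.35
eef_pos: [0.5497, -0.182, 0.1163]
eef_rot: [0.0, 0.978, 0.208, -0.0]
wrist_force: [-3.6, -0.1, 1.9]
opening: 0.261
grasp_force: 59.3
```

Run:
```python
from h import *
o=telemetry.get_obs();print(o['eef_pos'],o['wrist_force'],o['torque'])
c=shot('scene','s5.png');t=shot('top')
for n in('scene','top'):
 for k in('clamp_eye','pad_face','long_pin_knob','long_pin_tip','honey_jar_mid','fence_face'):print(n,k,[(np.round(d['xyz'],4),d['conf']) for d in spotter.landmark_of(k,n)[:2]])
im=cv2.imread('pics/s5.png')[180:280,280:400]
cv2.imwrite('pics/s5c.png',cv2.resize(im,None,fx=6,fy=6,interpolation=cv2.INTER_CUBIC))
```

```text
[ 0.54971935 -0.18203049  0.11633259] [-3.64092535 -0.14085081  1.91900579] [0.14792852 0.77423562 0.01005229]
scene clamp_eye [(array([ 0.5465, -0.1842,  0.0797]), 0.73), (array([ 0.5787, -0.1764,  0.0403]), 0.73)]
scene pad_face [(array([ 0.5728, -0.0286,  0.042 ]), 0.55)]
scene long_pin_knob [(array([ 0.549 , -0.1814,  0.1238]), 0.57)]
scene long_pin_tip [(array([ 0.5471, -0.1873,  0.047 ]), 0.38)]
scene honey_jar_mid [(array([ 0.6043, -0.017 ,  0.0414]), 0.68), (array([ 0.383 , -0.0425,  0.0441]), 0.68)]
scene fence_face [(array([ 0.6434, -0.0218,  0.0508]), 0.78)]
top clamp_eye [(array([ 0.5479, -0.186 ,  0.0755]), 0.69)]
top pad_face [(array([ 0.6375, -0.0226,  0.0503]), 0.75), (array([ 0.5672, -0.0266,  0.0432]), 0.48)]
top long_pin_knob []
top long_pin_tip [(array([ 0.5498, -0.183 ,  0.0757]), 0.41)]
top honey_jar_mid [(array([ 0.6048, -0.0217,  0.0426]), 0.6)]
top fence_face [(array([ 0.6376, -0.0193,  0.0523]), 0.6), (array([ 5.182e-01,  3.628e-01, -4.000e-04]), 0.31)]
```

View pics/s5c.png

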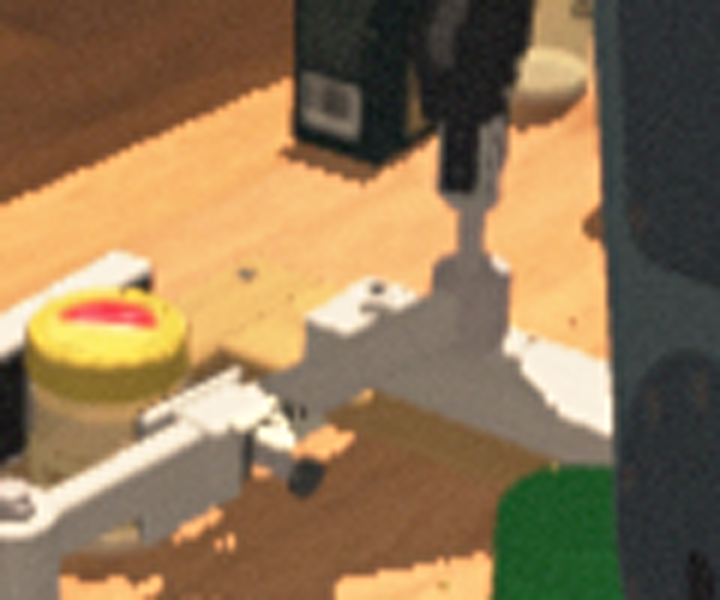

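The pad now presses the jar against the fence (−3.6 N) and the pin is upright in the eye. I'll probe down for hole 2.

Emit:
{"fn": "send_rows", "kwargs": {
  "series": [
    [[0, 0, 0], [0, 0, -4], 1],
    [[0, 0, 0], [0, 0, -8], 1],
    [[0, 0, 0], [0, 0, -11], 1],
    [[0, 0, 0], [0, 0, -13], 1],
    [[0, 0, 0], [0, 0, -15], 1],
    [[0, 0, 0], [0, 0, -15], 1]
  ]
}}

```text
time_s: 13.8
eef_pos: [0.5497, -0.182, 0.101]
eef_rot: [-0.0, 0.978, 0.208, -0.0]
wrist_force: [-3.0, -1.2, -1.1]
opening: 0.261
grasp_force: 59.3
```

Emit:
{"fn": "send_rows", "kwargs": {
  "series": [
    [[0, 0, 0], [0, 0, -3], 1],
    [[0, 0, 0], [0, 0, -6], 1],
    [[0, 0, 0], [0, 0, -9], 1],
    [[0, 0, 0], [0, 0, -12], 1],
    [[0, 0, 0], [0, 0, -12], 1]
  ]
}}

```text
time_s: 14.42
eef_pos: [0.5496, -0.182, 0.0887]
eef_rot: [-0.0, 0.978, 0.208, -0.0]
wrist_force: [-3.0, -0.8, -0.7]
opening: 0.266
grasp_force: 59.2
```

Emit:
{"fn": "send_rows", "kwargs": {
  "series": [
    [[0, 0, 0], [0, 0, -1.5], 1],
    [[0, 0, 0], [0, 0, -3], 1],
    [[0, 0, 0], [0, 0, -4], 1],
    [[0, 0, 0], [0, 0, -5], 1],
    [[0, 0, 0], [0, 0, -5], 1]
  ]
}}

```text
time_s: 15.05
eef_pos: [0.5507, -0.1821, 0.0853]
eef_rot: [0.0, 0.978, 0.208, 0.001]
wrist_force: [-3.7, 1.9, 6.5]
opening: 0.264
grasp_force: 60.3
```

Emit:
{"fn": "send_rows", "kwargs": {
  "series": [
    [[0, 0, 0], [0, 0, -1.5], 1],
    [[0, 0, 0], [0, 0, -1.5], 1]
  ]
}}

```text
time_s: 15.3
eef_pos: [0.5517, -0.1821, 0.0852]
eef_rot: [0.001, 0.978, 0.208, 0.002]
wrist_force: [-4.2, 2.6, 13.3]
opening: 0.264
grasp_force: 60.9
```

Run:
```python
from h import *
o=telemetry.get_obs();print(o['eef_pos'],o['wrist_force'])
c=shot('scene','s6.png')
im=cv2.imread('pics/s6.png')[180:280,280:400]
cv2.imwrite('pics/s6c.png',cv2.resize(im,None,fx=6,fy=6,interpolation=cv2.INTER_CUBIC))
```

```text
[ 0.55166519 -0.18214364  0.0851994 ] [-4.23451082  2.64059412 13.33838517]
```

View pics/s6c.png

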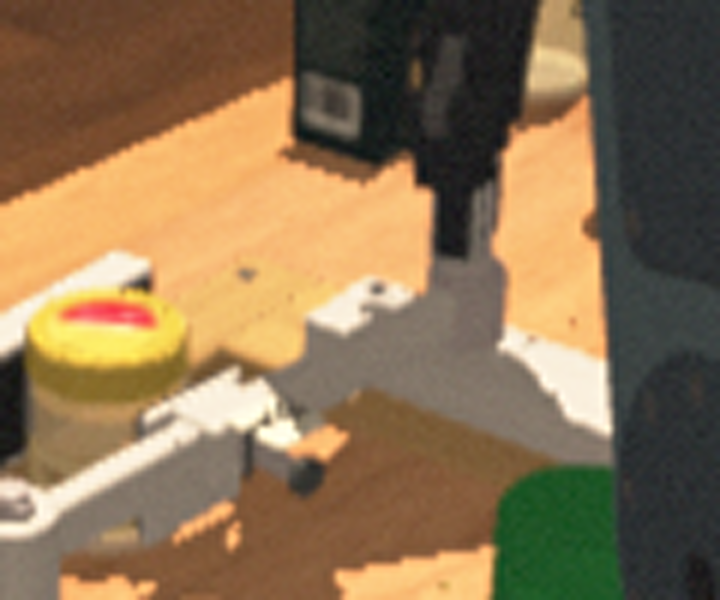

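The knob is seated on the eye: z no longer sinks and the upward force is rising. I'll relax, release, rise and retreat.

Emit:
{"fn": "send_rows", "kwargs": {
  "series": [
    [[0, 0, 0], [-1, 0, 1.5], 1],
    [[0, 0, 0], [-1, 0, 1.5], -0.2],
    [[0, 0, 0], [-1, 0, 1.5], -0.2],
    [[0, 0, 0], [-1, 0, 1.5], -0.2],
    [[0, 0, 0], [-1, 0, 1.5], -0.2],
    [[0, 0, 0], [-1, 0, 20], -0.2],
    [[0, 0, 0], [-1, 0, 60], -0.2],
    [[0, 0, 0], [-1, 0, 110], -0.2],
    [[0, 0, 0], [-40, -40, 140], -0.2],
    [[0, 0, 0], [-80, -80, 150], -0.2]
  ]
}}

```text
time_s: 16.6
eef_pos: [0.4705, -0.2634, 0.2371]
eef_rot: [0.003, 0.978, 0.209, 0.002]
wrist_force: [0.5, -0.1, 0.1]
opening: 0.601
grasp_force: 0.0
```

Emit:
{"fn": "send_rows", "kwargs": {
  "series": [
    [[0, 0, 0], [-200, -250, 10], -0.2],
    [[0, 0, 0], [-200, -250, 10], -0.2],
    [[0, 0, 0], [-200, -250, 10], -0.2],
    [[0, 0, 0], [-200, -250, 10], -0.2],
    [[0, 0, 0], [-200, -250, 10], -0.2],
    [[0, 0, 0], [-200, -250, 10], -0.2],
    [[0, 0, 0], [-200, -250, 10], -0.2],
    [[0, 0, 0], [-200, -250, 10], -0.2]
  ]
}}

```text
time_s: 17.6
eef_pos: [0.271, -0.5108, 0.2432]
eef_rot: [-0.0, 0.978, 0.209, 0.0]
wrist_force: [-0.1, 0.5, -0.9]
opening: 0.598
grasp_force: 0.0
```

Run:
```python
from h import *
o=telemetry.get_obs();print(o['time_s'],o['eef_pos'],o['wrist_force'],o['opening'])
c=shot('scene','s7.png');t=shot('top','t7.png')
for n in('scene','top'):
 for k in('clamp_eye','long_pin_knob','short_pin_knob','honey_jar_mid','curry_jar_mid','masala_jar_mid','onion_mid'):print(n,k,[(np.round(d['xyz'],4),d['conf']) for d in spotter.landmark_of(k,n)[:2]])
a=cv2.resize(cv2.imread('pics/s7.png')[190:290,280:400],None,fx=5,fy=5,interpolation=cv2.INTER_CUBIC)
u,v=map(int,proj(t,[.55,-.03,.07]))
b=cv2.resize(cv2.imread('pics/t7.png')[v-30:v+30,u-20:u+16],None,fx=500/60,fy=500/60,interpolation=cv2.INTER_CUBIC)[:, :200+100]
cv2.imwrite('pics/f.png',cv2.resize(np.hstack([a[:,:],b]),(800,444)) if a.shape[1]+b.shape[1]>800 else np.hstack([a,b]))
```

```text
17.6 [ 0.2709815  -0.51084854  0.24315733] [-0.12901419  0.5132455  -0.94183472] 0.5975130230278778
scene clamp_eye [(array([ 0.5466, -0.1896,  0.0783]), 0.67)]
scene long_pin_knob [(array([ 0.5457, -0.1854,  0.097 ]), 0.42)]
scene short_pin_knob [(array([0.4926, 0.3494, 0.0632]), 0.82), (array([ 0.5624, -0.0273, -0.0029]), 0.57)]
scene honey_jar_mid [(array([ 0.606 , -0.0188,  0.0401]), 0.95), (array([ 0.381 , -0.0415,  0.0464]), 0.89)]
scene curry_jar_mid [(array([ 0.6104, -0.4033,  0.0496]), 0.45)]
scene masala_jar_mid [(array([0.5316, 0.2262, 0.0504]), 0.67), (array([ 5.597e-01, -2.830e-02, -5.000e-04]), 0.2)]
scene onion_mid [(array([ 0.5496, -0.1798,  0.0951]), 0.72), (array([ 0.5483, -0.1885,  0.0789]), 0.17)]
top clamp_eye [(array([ 0.5513, -0.1847,  0.0757]), 0.9)]
top long_pin_knob [(array([ 0.5506, -0.1804,  0.0968]), 0.46)]
top short_pin_knob [(array([0.4916, 0.349 , 0.0624]), 0.5)]
top honey_jar_mid [(array([ 0.3836, -0.0418,  0.0504]), 0.95), (array([ 0.6057, -0.0228,  0.0477]), 0.6)]
top curry_jar_mid [(array([ 0.6124, -0.41  ,  0.0569]), 0.95)]
top masala_jar_mid [(array([0.5361, 0.2223, 0.0508]), 0.57), (array([ 5.587e-01, -2.810e-02, -1.000e-04]), 0.47)]
top onion_mid [(array([ 0.428 , -0.4187,  0.0323]), 0.97), (array([0.4915, 0.3488, 0.0617]), 0.25)]
```

View pics/f.png

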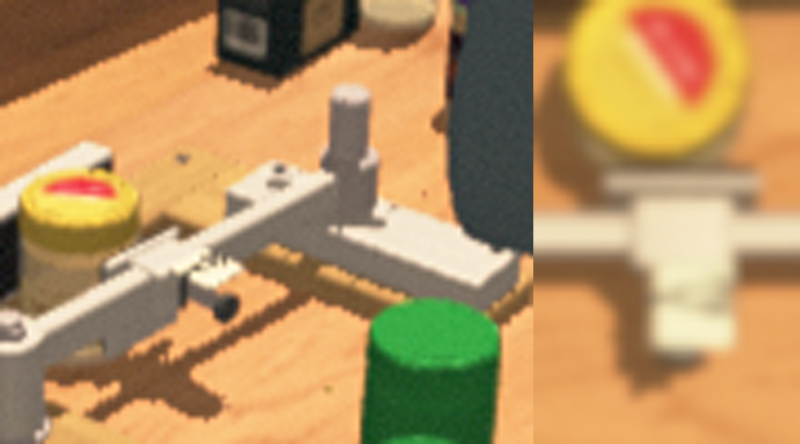

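The pin stands fully home in hole 2, with its knob at z 0.097 on the eye rim and x 0.55. The jar is upright against the fence, the arm holds, and the bystanders have not moved.

```bash
python3 -c "
from h import *
print(ctrl.hand_in())"
```

```text
the job is handed in; nothing more can be done
None
```

The honey jar is clamped against the fence with the long pin fully home in hole 2. I handed the job in at about 18 s; the pictures were too coarse to read the pad's pointer, so hole 2 rests on the jar's width, the pin's position and the pressing force.

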